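Ready the espresso machine

TASK

Stand the small white cup upright on the middle of the ring on the pulled-out drip tray and let go of it. Then push the tray with the cup on it fully home under the machine's head, without the cup touching the machine or tipping over. Only then flip the two ball-tipped toggles on top of the machine fully over, away from the machine's front (on), leaving the three flat-tipped toggles as they are and the other things on the counter where they stand.

Things in the scene. Friction and masses are not known exactly. Their poses are not given: they have to be found in the camera images.
- coffee_machine: compact steel espresso machine, fixed, facing to the right of the robot. Origin on the counter (z 0) below the middle of its head's front edge; x into the machine (front to back), z up, y along its front. The head overhangs the tray bay: x 0 to 110, y -95 to 95, underside z 105, top z 185 mm (a flat lid 5 mm proud at x 75 to 105). Round gauge on its front
- tray_home (a point): where the tray's origin is when the tray is fully home: on the counter, 60 mm in front of the head (machine x = -60, y = 0), in line with the front ends of two black side runners. These are 18 mm high, inner faces at y = +-69 mm, from machine x -60 to 85, and guide the tray with 4 mm play a side. A back column at machine x = 85 stops it there
- drip_tray: loose steel drip tray, 145 long x 130 wide mm, 0.45 kg, slides on the counter (about 3 N). Origin on the counter under the middle of its front lip's outer face; x to its rear edge, z up. Floor 10 mm high with dark slots, side and rear rims to 14 mm, upright front lip 6 mm thick, 28 mm high, full width, to push against. Starts pulled out to the front, its rear end between the runners
- tray_ring (a point): middle of the dark 75 mm ring drawn on the tray's floor (visual only, no step), 92 mm behind the front lip's outer face, at floor height (10 mm). With the tray home it lies under the spouts
- spouts (a point): lower end of the two spouts, between them (x = 32, z = 92 mm in the machine frame)
- cup: loose white espresso cup, round, no handle, rim 58 mm across, 62 mm high, wall 4 mm, 0.15 kg, 46 mm across at its foot. Origin at the middle of its underside, z up
- ball_a (a joint): toggle with a round 20 mm ball as its tip, in the row of five on the head's top (34 mm apart along machine y, middle one at y 0; order differs each time). 0 rad: leans 0.45 rad to the front (off); 0.9: leans 0.45 rad to the back (on). Pivot at machine x 42, z 193 mm. Friction holds it where it is left; about 2 N at the tip moves it
- ball_a_tip (a point): middle of the tip of that toggle, 38 mm from its pivot (machine x about 25 mm when off, 59 mm when on; z about 227 mm)
- ball_b (a joint): toggle with a round 20 mm ball as its tip, in the row of five on the head's top (34 mm apart along machine y, middle one at y 0; order differs each time). 0 rad: leans 0.45 rad to the front (off); 0.9: leans 0.45 rad to the back (on). Pivot at machine x 42, z 193 mm. Friction holds it where it is left; about 2 N at the tip moves it
- ball_b_tip (a point): middle of the tip of that toggle, 38 mm from its pivot (machine x about 25 mm when off, 59 mm when on; z about 227 mm)
- flat_a (a joint): toggle with a flat paddle 18 mm wide (along the row), 22 mm high, 5 mm thick as its tip, in the row of five on the head's top (34 mm apart along machine y, middle one at y 0; order differs each time). 0 rad: leans 0.45 rad to the front (off); 0.9: leans 0.45 rad to the back (on). Pivot at machine x 42, z 193 mm. Friction holds it where it is left; about 2 N at the tip moves it
- flat_a_tip (a point): middle of the tip of that toggle, 38 mm from its pivot (machine x about 25 mm when off, 59 mm when on; z about 227 mm)
- flat_b (a joint): toggle with a flat paddle 18 mm wide (along the row), 22 mm high, 5 mm thick as its tip, in the row of five on the head's top (34 mm apart along machine y, middle one at y 0; order differs each time). 0 rad: leans 0.45 rad to the front (off); 0.9: leans 0.45 rad to the back (on). Pivot at machine x 42, z 193 mm. Friction holds it where it is left; about 2 N at the tip moves it
- flat_b_tip (a point): middle of the tip of that toggle, 38 mm from its pivot (machine x about 25 mm when off, 59 mm when on; z about 227 mm)
- flat_c (a joint): toggle with a flat paddle 18 mm wide (along the row), 22 mm high, 5 mm thick as its tip, in the row of five on the head's top (34 mm apart along machine y, middle one at y 0; order differs each time). 0 rad: leans 0.45 rad to the front (off); 0.9: leans 0.45 rad to the back (on). Pivot at machine x 42, z 193 mm. Friction holds it where it is left; about 2 N at the tip moves it
- flat_c_tip (a point): middle of the tip of that toggle, 38 mm from its pivot (machine x about 25 mm when off, 59 mm when on; z about 227 mm)
- salt_shaker: glass salt shaker, 44 mm wide, 90 mm high, loose bystander; origin at the middle of its underside
- garlic: garlic bulb, 60 mm, loose bystander; origin at the middle of its underside
- teaspoon: steel teaspoon, 139 mm long, loose bystander; origin at the middle of its underside

How it is judged:
By the outcome, as a careful person would: the job done as asked, in the order asked, and still so for the second after the job is handed in, with the robot touching nothing.
It also fails if it takes over 72 s, if anything falls off the work surface, if the arm or the gripper's body presses on something with over 40 N, if the wrist force passes 120 N, or if a joint passes its speed limit or range.

ROBOT

A 7-joint arm with a two-finger parallel gripper is mounted at the origin on the work surface; the furniture and walls round the work are solid. World frame = base frame: x ahead of the robot, y to its left, z up, the work surface at z = 0. Lengths are in m, angles in rad, forces in N, time in s.
With the tool pointing down it reaches from about 0.4 to 0.85 m from the base axis. Payload 4.5 kg.
Tool frame: the origin (TCP) lies on the centre line of the jaws, within the pads' length; the fingertips stand env.tip_reach ahead of it and the grasp point (between the pads) lies 2 mm behind it (env.tip_reach is the distance from the TCP to the fingertips, in m); z points along the fingers, y is the line along which they close (so a half turn about z gives the same grasp; the last joint's range is limited). The gripper opens to 85 mm and grips with 20 to 120 N. Pads are 22 mm wide; open, the fingers measure 114 mm over their backs; the gripper's body (76 mm by 85 mm) begins 54 mm behind the grasp point. The pads swing forward as they close: fully open they stand 13 mm farther back than shut.
Start: joints at [-1.183, 0.689, -0.195, 1.565, 0.157, 0.902, -0.215], TCP at [0.217, 0.586, 0.248] pointing down, gripper open.
Joint ranges: [-3.01, 3.01], [-0.46, 2.08], [-1.47, 1.51], [0.13, 2.56], [-1, 4.14], [0.04, 2.09], [-2.66, 2.66]. Speed limits (rad/s): [2.57, 2.57, 3.14, 3.14, 3.14, 3.14, 3.14].

INTERFACE

Orientations are given as a unit quaternion [w, x, y, z].
In Python, from workcell import env gives the robot as it stands.
- The arm moves only by the tool tcp_steps, called after "Emit:" in YAML: its name, and indented under it one key for each argument. Schema: {"type":"object","properties":{"motion":{"type":"array","items":{"type":"number"},"minItems":7,"maxItems":35},"only":{"type":"string"},"quiet":{"type":"boolean"},"lines":{"type":"string"}},"required":["motion"],"additionalProperties":false}. motion is one flat list of numbers that holds 1 to 5 rows one after another, with no inner brackets; each row has 7 numbers: dx, dy, dz in shares of the most that a row can go, 1 being 62.5 mm, then a rotation vector rx, ry, rz in units of 0.05 rad, then the opening from 0.0 (shut) to 1.0 (fully open); each row shifts and turns the commanded pose from where the row before left it, along the tool's axes as they then stand; what a row does not reach is not made up. A row lasts 1/8 s, in which the tool goes at most 0.0625 m and 0.188 rad, less where a joint would pass 70% of its speed; a pose out of reach is approached as far as the arm can. The fingers move at their own pace and stop on an object; the grip force is fixed at half the most. Time passes only in rows, so rows that do not move let the fingers close. The tool returns the time, the measured TCP pose, the force, the opening and the grip force at its end. only (a regular expression) keeps the lines of the reply that match it, lines (a string "A,B") keeps lines A to B, and quiet returns only ok. Input that does not fit is refused with a message, and nothing moves.
- env.get_obs(): the state, without advancing time (a new reading comes with each control period).
- env.get_image(name): name is "side" or "top" or "wrist"; returns a dict with "color" (384x512x3 uint8, red, green, blue), "mtx" (3x3 intrinsics, pixels), "R" (3x3) and "t" (3): a world point X has camera coordinates R X + t. Camera axes: x right, y down, z forward; pixel columns grow to the right and rows downward; lengths in m; the calibration is good to about 2 mm. The wrist camera is an equidistant fisheye: a pixel r from the principal point sees the ray r / f radians off the axis. A picture is of the moment at which its call begins. There is no depth.
- env.close_job(): hands the job in; it is judged then, once.
The state is a dict: "time_s": time; "qpos": joint angles; "qd": joint speeds; "joint_efforts": joint torques, N m; "tcp_pos": TCP position; "orientation": TCP orientation; "ft_force": force on the tool from outside, world axes, zero at the start; "moment": the same for the moment, N m; "finger_gap": opening from 0.0 (shut) to 1.0 (fully open); "grasp_force": force on a finger pad.
Only numpy, scipy, OpenCV 4.12 (cv2) and the standard library are available. Lean on these libraries where they do the work, as an engineer would, in place of code of your own. Each camera call takes 0.05 s, during which the arm holds its last target. There are 200 camera calls.

## Working session

There is one attempt and no reset: what is moved stays moved. The work goes in short steps, Python scripts to look and compute and a tool call to move; the robot and the scene stay as the last step left them, time stands still between calls to the robot, and variables do not carry over. Pictures are saved under pics/ and viewed, at most 10 in all, crops included, and the job is handed in when it is done.

```bash
ls; mkdir -p pics; python3 - <<'E'
from workcell import env
import cv2,numpy as np
o=env.get_obs();print(o,env.tip_reach)
np.set_printoptions(precision=4,suppress=True)
for n in("side","top"):
    d=env.get_image(n);cv2.imwrite(f"pics/{n}0.png",d["color"][:,:,::-1]);np.savez(f"pics/{n}0.npz",**d);print(n,d["mtx"],d["R"],d["t"])
E
```

```text
pics
workcell.py
{'time_s': 0.0, 'qpos': array([-1.18315601,  0.69002041, -0.19451595,  1.56638589,  0.15731856,
        0.90249436, -0.21510698]), 'qd': array([-8.15507724e-04,  2.35678179e-04,  1.01306394e-04,  4.02283007e-05,
        6.72558030e-04,  7.12661112e-04, -4.16462294e-04]), 'joint_efforts': array([-3.54110921e-05, -5.39599013e+01, -1.26682319e+00, -1.58542514e+01,
        9.04146204e-03,  9.31688526e-03,  3.23930792e-06]), 'tcp_pos': array([0.21639195, 0.58566136, 0.24745019]), 'orientation': array([-9.42357308e-05,  1.75951514e-01,  9.84398369e-01, -9.52124102e-04]), 'ft_force': array([-0.33910386,  0.05593555, -0.5334397 ]), 'moment': array([-0.02764094, -0.0206053 , -0.04986388]), 'grasp_force': 0.0, 'finger_gap': 1.0004753977908207} 0.017
side [[465.5744   0.     254.1962]
 [  0.     465.5744 195.0724]
 [  0.       0.       1.    ]] [[-0.9952 -0.0969  0.0128]
 [-0.06    0.5024 -0.8626]
 [ 0.0772 -0.8592 -0.5058]] [0.4999 0.1377 1.375 ]
top [[398.4707   0.     261.8808]
 [  0.     398.4707 196.252 ]
 [  0.       0.       1.    ]] [[ 0.0282 -0.9996  0.0031]
 [-0.9708 -0.0281 -0.2383]
 [ 0.2383  0.0037 -0.9712]] [0.0111 0.5448 1.283 ]
```
View pics/side0.png

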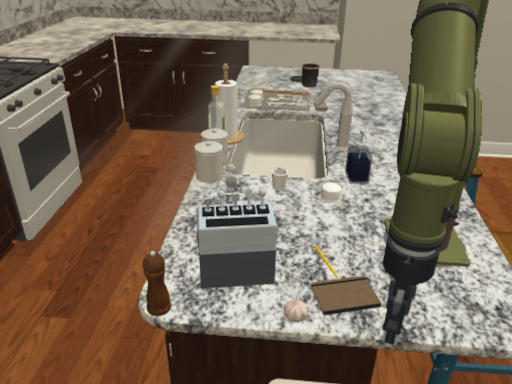

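View pics/top0.png

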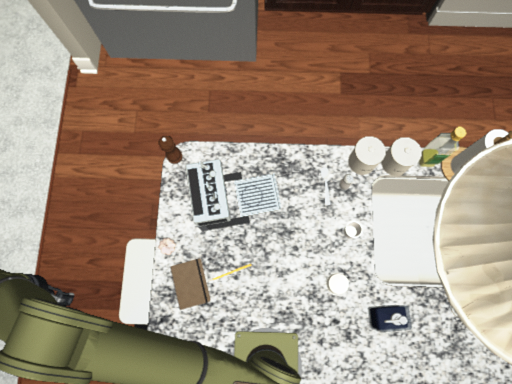

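```bash
python3 - <<'E'
import cv2
t=cv2.imread("pics/top0.png");s=cv2.imread("pics/side0.png")
a=cv2.resize(t[140:300,170:370],None,fx=4,fy=3.75,interpolation=cv2.INTER_CUBIC)[:, :800]
a=cv2.resize(t[145:295,170:370],(800,600),interpolation=cv2.INTER_CUBIC)
cv2.imwrite("pics/topc.png",a)
cv2.imwrite("pics/sidec.png",cv2.resize(s[155:290,180:360],(800,600),interpolation=cv2.INTER_CUBIC))
E
```

View pics/topc.png

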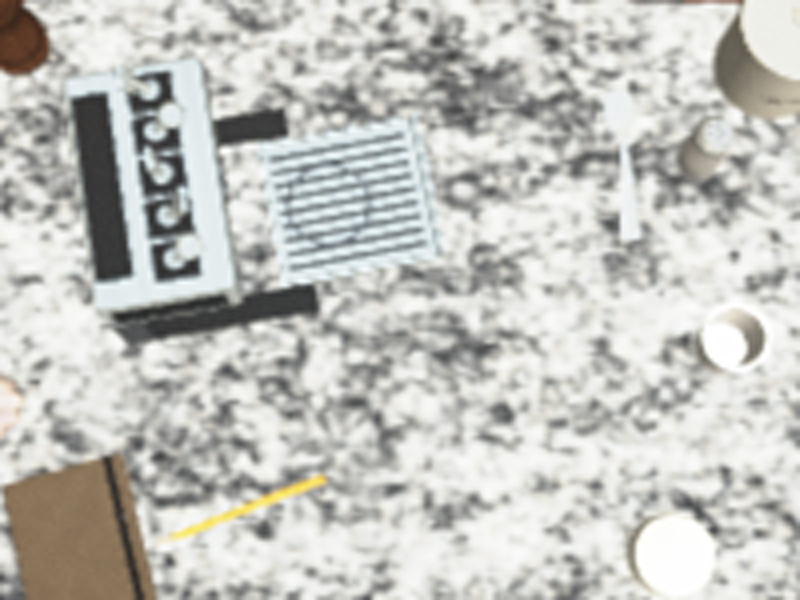

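View pics/sidec.png

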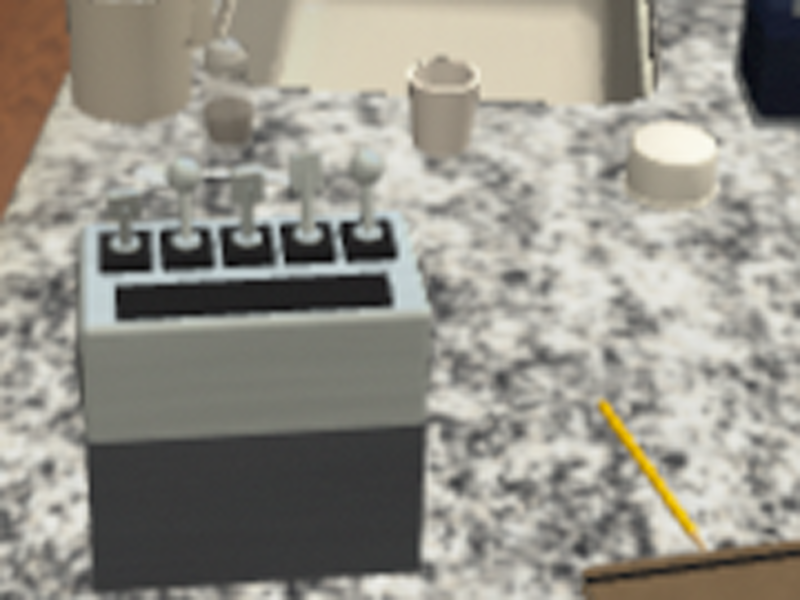

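```bash
cat > h.py <<'E'
import numpy as np
from scipy.optimize import least_squares
from scipy.spatial.transform import Rotation as Ro
np.set_printoptions(precision=4,suppress=True)
T=dict(np.load("pics/top0.npz"));S=dict(np.load("pics/side0.npz"))
def ray(d,p):
    r=d["R"].T@np.linalg.solve(d["mtx"],[p[0],p[1],1]);return -d["R"].T@d["t"],r/np.linalg.norm(r)
def fray(d,p):
    u=np.array([(p[0]-d["mtx"][0,2])/d["mtx"][0,0],(p[1]-d["mtx"][1,2])/d["mtx"][1,1]]);a=np.linalg.norm(u)
    v=np.r_[u/max(a,1e-9)*np.sin(a),np.cos(a)];return -d["R"].T@d["t"],d["R"].T@v
def tri(rs):
    A=sum(np.eye(3)-np.outer(r,r) for c,r in rs);b=sum((np.eye(3)-np.outer(r,r))@c for c,r in rs)
    X=np.linalg.solve(A,b);return X,[np.linalg.norm((np.eye(3)-np.outer(r,r))@(X-c)) for c,r in rs]
def atz(rr,z): c,r=rr;return c+r*(z-c[2])/r[2]
tc=lambda x,y:(170+x/4-.4,145+y/4-.4)
sc=lambda x,y:(180+x/4.444-.4,155+y/4.444-.4)
E
python3 - <<'E'
from h import *
t=lambda x,y:ray(T,tc(x,y)); s=lambda x,y:ray(S,sc(x,y))
print("cup rim",tri([t(734,338),s(445,73)]),atz(t(734,338),.062), "cup foot side",atz(s(440,145),0))
print("ballfar",tri([t(168,118),s(183,175)]));print("ballnear",tri([t(185,252),s(367,165)]))
for p in[(203,58),(238,298),(68,80),(100,310)]: print("head",p,atz(t(*p),.185))
print("backcorners tri",tri([t(68,80),s(82,328)]),tri([t(100,310),s(432,315)]))
print("ring",atz(t(328,203),.010))
for p in[(264,148),(287,282)]:print("tray rear",atz(t(*p),.014))
for p in[(412,122),(440,257)]:print("tray lip",atz(t(*p),.028))
for p in[(286,110),(287,136),(316,285),(318,310)]:print("runner end",atz(t(*p),.018))
print("shaker",tri([t(716,135),s(225,52)]))
E
```

```text
cup rim (array([ 0.4413, -0.28  ,  0.0628]), [np.float64(5.201105165605846e-05), np.float64(5.201105165602521e-05)]) [ 0.4414 -0.2801  0.062 ] cup foot side [ 0.4425 -0.2765  0.    ]
ballfar (array([0.5699, 0.1792, 0.2272]), [np.float64(0.0008906463108654504), np.float64(0.0008906463108652986)])
ballnear (array([0.4678, 0.1603, 0.2295]), [np.float64(0.0019076643698231882), np.float64(0.0019076643698232522)])
head (203, 58) [0.6317 0.1603 0.185 ]
head (238, 298) [0.4409 0.1236 0.185 ]
head (68, 80) [0.6104 0.2651 0.185 ]
head (100, 310) [0.4286 0.2275 0.185 ]
backcorners tri (array([0.6121, 0.266 , 0.1804]), [np.float64(0.0001892118628625427), np.float64(0.00018921186286262052)]) (array([0.4287, 0.2287, 0.1784]), [np.float64(0.0010987731425948675), np.float64(0.0010987731425947803)])
ring [0.5602 0.0632 0.01  ]
tray rear [0.6079 0.1216 0.014 ]
tray rear [0.4875 0.0963 0.014 ]
tray lip [ 0.6315 -0.0089  0.028 ]
tray lip [ 0.5105 -0.0357  0.028 ]
runner end [0.6424 0.1033 0.018 ]
runner end [0.6184 0.1014 0.018 ]
runner end [0.4848 0.0709 0.018 ]
runner end [0.4629 0.0684 0.018 ]
shaker (array([ 0.6125, -0.2659,  0.0776]), [np.float64(4.2776427403751204e-05), np.float64(4.2776427403473004e-05)])
```

Side picture (from behind the machine): toggles left to right are flat, ball, flat, flat, ball. The cup is at about (280,178), the shaker at (230,175). Top picture: tray ring at (252,196), cup rim at (353,229), balls at (212,174) and (216,208). The triangulated cup rim (z 63 mm) and balls (z 227–229 mm) agree with the text. I'll rise, turn to the machine's yaw and look with the wrist camera.

Units first: shifts go in shares of 62.5 mm and turns go in units of 0.05 rad. So -0.06 m is -0.96, 0.18 rad is 3.6.

Emit:
tcp_steps:
  motion: [0,0,-0.96,0,0,0,1,0,0,-0.96,0,0,3.6,1,0,0,0,0,0,3.6,1,0,0,0,0,0,3.6,1,0,0,0,0,0,3.6,1]

```text
time_s: 0.72
tcp_pos: [0.2164, 0.586, 0.368]
orientation: [0.0, 0.514, 0.858, -0.0]
ft_force: [0.3, -1.2, 0.5]
finger_gap: 1.001
grasp_force: 0.0
```

Emit:
tcp_steps:
  motion: [0,0,0,0,0,3.6,1,0,0,0,0,0,2.4,1,0,0,0,0,0,0,1]

```text
time_s: 1.1
tcp_pos: [0.2163, 0.5861, 0.3678]
orientation: [0.0, 0.634, 0.774, -0.0]
ft_force: [0.2, -0.7, 0.1]
finger_gap: 1.002
grasp_force: 0.0
```

```bash
python3 - <<'E'
from h import *
from workcell import env
import cv2
o=env.get_obs();p=o["tcp_pos"];R=Ro.from_quat(np.roll(o["orientation"],-1)).as_matrix();print(p,R,o["qpos"])
d=env.get_image("wrist");print(d["mtx"],d["R"]@R, R.T@(-d["R"].T@d["t"]-p))
E
```

```text
[0.2163 0.5861 0.3678] [[-0.1972  0.9804 -0.0001]
 [ 0.9804  0.1972 -0.0012]
 [-0.0011 -0.0003 -1.    ]] [-1.332   0.5761  0.0749  1.4024 -0.0441  1.1659 -1.0531]
[[297.3186   0.     255.2658]
 [  0.     297.3186 192.753 ]
 [  0.       0.       1.    ]] [[-0.0004  1.     -0.001 ]
 [-0.9487 -0.0007 -0.3161]
 [-0.3161  0.0009  0.9487]] [ 0.0817  0.0017 -0.1246]
```

In the tool's units: -0.055 m is -0.88, 0.019 m is 0.304.

Emit:
tcp_steps:
  motion: [-0.88,0.304,0,0,0,0,1,-0.88,0.304,0,0,0,0,1,-0.88,0.304,0,0,0,0,1,-0.88,0.304,0,0,0,0,1,-0.88,0.304,0,0,0,0,1]

```text
time_s: 1.78
tcp_pos: [0.3643, 0.3334, 0.3684]
orientation: [0.0, 0.633, 0.774, 0.0]
ft_force: [0.6, -0.6, 0.1]
finger_gap: 0.997
grasp_force: 0.0
```

Emit:
tcp_steps:
  motion: [-0.88,0.304,0,0,0,0,1,-0.88,0.304,0,0,0,0,1,-0.88,0.304,0,0,0,0,1,-0.88,0.304,0,0,0,0,1,-0.88,0.304,0,0,0,0,1]

```text
time_s: 2.4
tcp_pos: [0.5113, 0.0825, 0.3684]
orientation: [-0.0, 0.633, 0.774, 0.0]
ft_force: [0.5, 0.8, -0.0]
finger_gap: 0.999
grasp_force: 0.0
```

Emit:
tcp_steps:
  motion: [-0.88,0.304,0,0,0,0,1,0,0,0,0,0,0,1,0,0,0,0,0,0,1]

```text
time_s: 2.78
tcp_pos: [0.5396, 0.0345, 0.368]
orientation: [-0.001, 0.634, 0.774, 0.0]
ft_force: [0.5, -0.0, -0.4]
finger_gap: 0.999
grasp_force: 0.0
```

```bash
cat > snap.py <<'E'
import sys,cv2,numpy as np
from workcell import env
n=sys.argv[1];d=env.get_image("wrist");np.savez(f"pics/{n}.npz",**d);cv2.imwrite(f"pics/{n}.png",d["color"][:,:,::-1])
E
python3 snap.py w1
```

Emit:
tcp_steps:
  motion: [-0.96,0,0,0,0,0,1,-0.96,0,0,0,0,0,1,0,0,0,0,0,0,1,0,0,0,0,0,0,1]

```text
time_s: 3.32
tcp_pos: [0.5633, -0.0816, 0.3682]
orientation: [-0.001, 0.633, 0.774, 0.001]
ft_force: [-0.3, 0.4, -0.6]
finger_gap: 0.996
grasp_force: 0.0
```

```bash
python3 snap.py w2; python3 -c "
import cv2,numpy as np
a=cv2.imread('pics/w1.png');b=cv2.imread('pics/w2.png')
cv2.imwrite('pics/w12.png',cv2.resize(np.vstack([a[:,:],b[:,:]])[:, :],(512,768))[:,:])
for n in('w1','w2'):cv2.imwrite(f'pics/{n}b.png',cv2.resize(cv2.imread(f'pics/{n}.png'),(800,600),interpolation=cv2.INTER_CUBIC))
"
```

```text
(no output)
```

View pics/w1b.png

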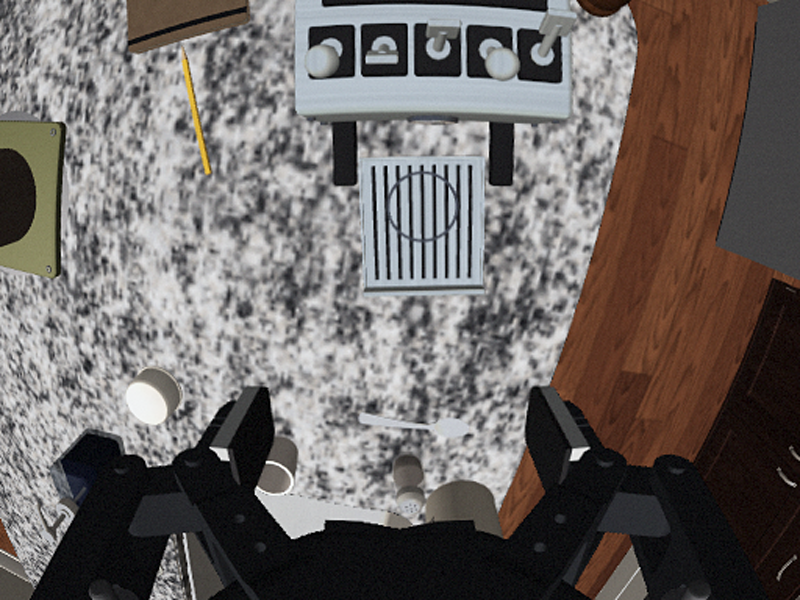

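View pics/w2b.png

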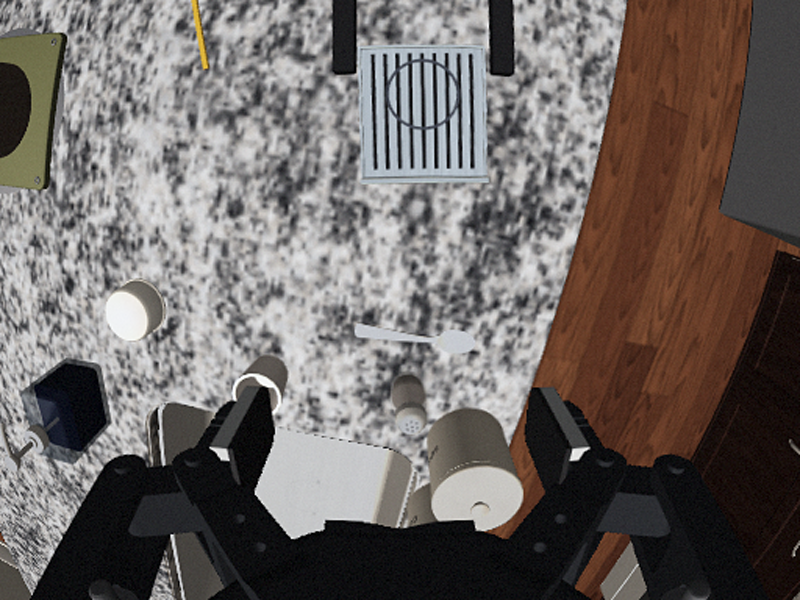

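```bash
cat >> h.py <<'E'
W1=dict(np.load("pics/w1.npz"));W2=dict(np.load("pics/w2.npz"))
f=lambda d,x,y:fray(d,(x*.64-.2,y*.64-.2))
E
python3 - <<'E'
from h import *
t=lambda x,y:ray(T,tc(x,y)); s=lambda x,y:ray(S,sc(x,y))
print("ring",tri([f(W1,423,206),f(W2,423,94)]),tri([f(W1,423,206),f(W2,423,94),t(328,203)]))
print("lip",tri([f(W1,365,293),f(W2,361,183)]),tri([f(W1,484,292),f(W2,489,181)]))
print("rear",tri([f(W1,362,157),f(W2,359,46)]),tri([f(W1,484,156),f(W2,485,45)]))
print("runner inner",tri([f(W1,356,184),f(W2,356,73)]),tri([f(W1,490,184),f(W2,490,73)]))
bn=tri([f(W1,322,61),t(185,252),s(367,165)]);bf=tri([f(W1,502,63),t(168,118),s(183,175)])
print("balls",bn,bf)
print("head front",atz(f(W1,297,112),.185),atz(f(W1,572,117),.185))
print("cup",tri([t(734,338),s(445,73),f(W1,277,480)]))
E
```

```text
ring (array([0.5609, 0.0646, 0.0055]), [np.float64(0.00010764036389779674), np.float64(0.00010764036389754437)]) (array([0.5609, 0.0641, 0.0064]), [np.float64(0.0005340974450627581), np.float64(0.00032158797234557853), np.float64(0.000817770196490366)])
lip (array([ 0.5177, -0.0392,  0.0135]), [np.float64(0.0008045019817434037), np.float64(0.0008045019817435305)]) (array([ 0.6435, -0.0098,  0.0227]), [np.float64(0.0004137346179482812), np.float64(0.00041373461794822966)])
rear (array([0.4875, 0.1027, 0.0078]), [np.float64(0.001234884418165472), np.float64(0.001234884418165466)]) (array([0.6115, 0.1301, 0.0131]), [np.float64(0.0003639049595088191), np.float64(0.0003639049595089942)])
runner inner (array([0.488 , 0.0738, 0.0029]), [np.float64(0.00055682152591794), np.float64(0.0005568215259180853)]) (array([0.6241, 0.1027, 0.0086]), [np.float64(0.0006025653354001333), np.float64(0.000602565335400239)])
balls (array([0.4694, 0.1597, 0.2281]), [np.float64(0.002838191908391478), np.float64(0.003296908653090418), np.float64(0.001362157949330543)]) (array([0.5705, 0.1791, 0.2272]), [np.float64(0.001231553656768735), np.float64(0.0015033749086514445), np.float64(0.0003200543692652559)])
head front [0.4539 0.1299 0.185 ] [0.6343 0.1666 0.185 ]
cup (array([ 0.445 , -0.2823,  0.0597]), [np.float64(0.0034885184393735158), np.float64(0.004095717991305683), np.float64(0.006845500298442098)])
```

Wrist views: ring at (423,206)/(423,94), lip corners at about (365,293) and (484,292), balls at (322,61) and (502,63), both leaning to the front. The flats lean differently from each other and stay as they are. Estimates: ring (0.561, 0.064), machine origin about (0.5435, 0.148), yaw about 11.7°, push about 116 mm. I'll turn the tool 90° so the camera stays clear of the head, then go to the cup.

Emit:
tcp_steps:
  motion: [0,0,0,0,0,3.48,1,0,0,0,0,0,3.48,1,0,0,0,0,0,3.48,1,0,0,0,0,0,3.48,1,0,0,0,0,0,3.48,1]

```text
time_s: 4.0
tcp_pos: [0.5634, -0.0807, 0.3683]
orientation: [-0.001, 0.901, 0.434, 0.0]
ft_force: [-0.5, 0.3, -0.2]
finger_gap: 0.999
grasp_force: 0.0
```

Emit:
tcp_steps:
  motion: [0,0,0,0,0,3.48,1,0,0,0,0,0,3.48,1,0,0,0,0,0,3.48,1,0,0,0,0,0,3.48,1,0,0,0,0,0,0,1]

```text
time_s: 4.62
tcp_pos: [0.5635, -0.0811, 0.368]
orientation: [-0.001, 0.995, 0.104, -0.0]
ft_force: [0.7, -0.6, 0.3]
finger_gap: 1.003
grasp_force: 0.0
```

```bash
cat > go.py <<'E'
import sys
from h import *
from workcell import env
o=env.get_obs();R=Ro.from_quat(np.roll(o["orientation"],-1)).as_matrix()
print(o["time_s"],"tcp",o["tcp_pos"],"x",R[:,0],"q",o["qpos"],"F",o["ft_force"])
for a in sys.argv[1:]:
    g=np.array(eval(a));print("to",g,"tool delta",R.T@(g-o["tcp_pos"]))
E
python3 go.py '[.441,-.280,.16]'
```

```text
4.625 tcp [ 0.5635 -0.0811  0.368 ] x [ 0.9785  0.2063 -0.0004] q [-0.2933  0.5471  0.6185  1.5897 -0.3433  1.1163 -0.9542] F [ 0.7361 -0.5843  0.2898]
to [ 0.441 -0.28   0.16 ] tool delta [-0.1608  0.1696  0.2079]
```

In the tool's units: 0.042 m is 0.672, 0.041 m is 0.656.

Emit:
tcp_steps:
  motion: [-0.512,0.544,0.672,0,0,0,1,-0.512,0.544,0.672,0,0,0,1,-0.512,0.544,0.672,0,0,0,1,-0.512,0.544,0.672,0,0,0,1,-0.512,0.544,0.656,0,0,0,1]

```text
time_s: 5.25
tcp_pos: [0.4416, -0.2813, 0.159]
orientation: [-0.0, 0.995, 0.104, 0.001]
ft_force: [1.8, 0.1, -0.6]
finger_gap: 0.994
grasp_force: 0.0
```

Emit:
tcp_steps:
  motion: [0,0,0,0,0,0,1,0,0,0,0,0,0,1]

```text
time_s: 5.5
tcp_pos: [0.4422, -0.2805, 0.1602]
orientation: [-0.001, 0.995, 0.103, 0.001]
ft_force: [-0.5, -0.1, 0.2]
finger_gap: 1.0
grasp_force: 0.0
```

```bash
python3 go.py '[.441,-.280,.036]'; python3 snap.py w3; python3 -c "
import cv2
cv2.imwrite('pics/w3b.png',cv2.imread('pics/w3.png')[100:384])"
```

```text
5.5 tcp [ 0.4422 -0.2805  0.1602] x [0.979  0.204  0.0013] q [ 0.2518  0.7297  0.3805  1.9716 -0.5111  0.5347 -0.3743] F [-0.5107 -0.0553  0.163 ]
to [ 0.441 -0.28   0.036] tool delta [-0.0013 -0.0006  0.1242]
```

View pics/w3b.png

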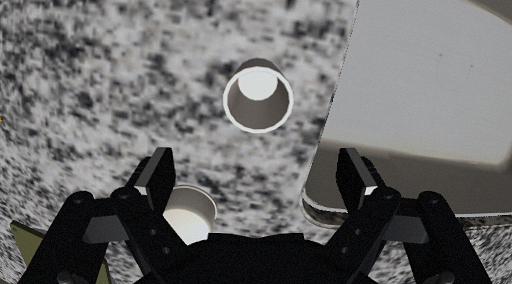

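Rim centre at (257,199) in the full picture, and the tub at about (190,320). I'll project both.

```bash
python3 - <<'E'
from h import *
W=dict(np.load("pics/w3.npz"))
print(atz(fray(W,(257.5,199.5)),.062),tri([fray(W,(257.5,199.5)),ray(T,tc(734,338)),ray(S,sc(445,73))]))
print("tub top",atz(fray(W,(196,303)),.03),atz(ray(T,tc(673,555)),.03))
E
```

```text
[ 0.4459 -0.281   0.062 ] (array([ 0.4427, -0.2812,  0.0607]), [np.float64(0.0025600301961871113), np.float64(0.0012166035889484596), np.float64(0.0019477378484290943)])
tub top [ 0.3017 -0.2422  0.03  ] [ 0.2643 -0.2323  0.03  ]
```

In the tool's units: 0.03 m is 0.48, 0.001 m is 0.016.

Emit:
tcp_steps:
  motion: [0.016,0,0.64,0,0,0,1,0,0,0.64,0,0,0,1,0,0,0.48,0,0,0,1,0,0,0.208,0,0,0,1,0,0,0,0,0,0,1]

```text
time_s: 6.18
tcp_pos: [0.4431, -0.2805, 0.0373]
orientation: [-0.0, 0.995, 0.102, 0.0]
ft_force: [-0.1, -0.2, 0.2]
finger_gap: 0.999
grasp_force: 0.0
```

Emit:
tcp_steps:
  motion: [0,0,0,0,0,0,0.4,0,0,0,0,0,0,0.4,0,0,0,0,0,0,0.4,0,0,0,0,0,0,0.4,0,0,0,0,0,0,0.4]

```text
time_s: 6.8
tcp_pos: [0.4431, -0.2818, 0.0387]
orientation: [0.001, 0.995, 0.101, 0.001]
ft_force: [-0.2, 0.1, 7.8]
finger_gap: 0.65
grasp_force: 61.6
```

```bash
python3 go.py
```

```text
6.8 tcp [ 0.4431 -0.2818  0.0387] x [0.9796 0.2007 0.0023] q [ 0.3694  0.9278  0.1847  2.0106 -0.623   0.2551 -0.2807] F [-0.2373  0.1285  7.8183]
```

In the tool's units: -0.045 m is -0.72, -0.04 m is -0.64.

Emit:
tcp_steps:
  motion: [0,0,-0.48,0,0,0,0.4,0,0,-0.64,0,0,0,0.4,0,0,-0.48,0,0,0,0.4,0.416,-0.72,0,0,0,0,0.4,0.416,-0.72,0,0,0,0,0.4]

```text
time_s: 7.42
tcp_pos: [0.4759, -0.1822, 0.1383]
orientation: [0.0, 0.995, 0.1, 0.001]
ft_force: [1.8, 0.3, -1.9]
finger_gap: 0.645
grasp_force: 63.7
```

Emit:
tcp_steps:
  motion: [0.416,-0.72,0,0,0,0,0.4,0.416,-0.72,0,0,0,0,0.4,0.416,-0.72,0,0,0,0,0.4,0.416,-0.72,0,0,0,0,0.4,0.24,-0.4,0,0,0,0,0.4]

```text
time_s: 8.05
tcp_pos: [0.5511, 0.0461, 0.1375]
orientation: [-0.001, 0.995, 0.103, 0.0]
ft_force: [0.1, -0.2, -0.6]
finger_gap: 0.648
grasp_force: 63.7
```

Emit:
tcp_steps:
  motion: [0,0,0,0,0,0,0.4,0,0,0,0,0,0,0.4]

```text
time_s: 8.3
tcp_pos: [0.5502, 0.0408, 0.1376]
orientation: [0.0, 0.995, 0.1, 0.0]
ft_force: [0.2, -0.1, -1.4]
finger_gap: 0.645
grasp_force: 63.7
```

```bash
python3 go.py '[.5607,.0645,.049]'
```

```text
8.3 tcp [0.5502 0.0408 0.1376] x [0.9799 0.1994 0.0001] q [-0.4334  0.8161  0.4822  1.9063 -0.6599  0.582  -0.8842] F [ 0.2432 -0.1186 -1.4106]
to [0.5607 0.0645 0.049 ] tool delta [ 0.015  -0.0212  0.0885]
```

Emit:
tcp_steps:
  motion: [0.24,-0.336,0,0,0,0,0.4,0,0,0.48,0,0,0,0.4,0,0,0.48,0,0,0,0.4,0,0,0.32,0,0,0,0.4,0,0,0,0,0,0,0.4]

```text
time_s: 8.93
tcp_pos: [0.5598, 0.0635, 0.0563]
orientation: [0.0, 0.995, 0.099, -0.002]
ft_force: [-0.2, 0.1, -0.7]
finger_gap: 0.648
grasp_force: 63.8
```

Emit:
tcp_steps:
  motion: [0,0,0.064,0,0,0,0.4,0,0,0.032,0,0,0,0.4,0,0,0,0,0,0,0.4]

```text
time_s: 9.3
tcp_pos: [0.5613, 0.0655, 0.0516]
orientation: [-0.0, 0.995, 0.101, 0.0]
ft_force: [0.3, 0.6, -2.1]
finger_gap: 0.645
grasp_force: 63.8
```

```bash
python3 go.py '[.5607,.0645,.049]'; python3 snap.py w4
```

```text
9.3 tcp [0.5613 0.0655 0.0516] x [0.9797 0.2005 0.0008] q [-0.4036  0.9539  0.3626  1.8928 -0.7564  0.4353 -0.849 ] F [ 0.2649  0.591  -2.0876]
to [0.5607 0.0645 0.049 ] tool delta [-0.0008  0.0008  0.0026]
```

View pics/w4.png

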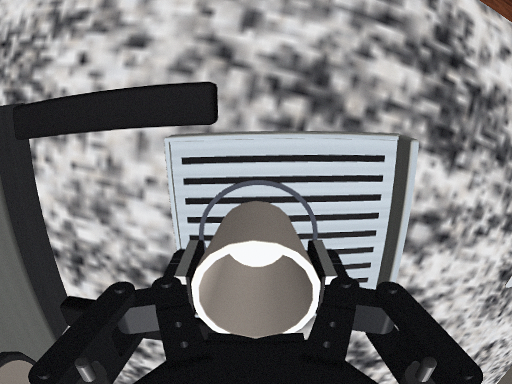

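```bash
python3 - <<'E'
from h import *
W=dict(np.load("pics/w4.npz"))
P=np.array([atz(fray(W,p),.010)[:2] for p in[(202,232),(258,181),(317,232)]])
print(P)
r=least_squares(lambda v:np.hypot(*(P-v).T)-.0375,[.56,.064]);print(r.x,r.fun)
for k in range(3):print(P[k]-[.5613,.0655],np.hypot(*(P[k]-[.5613,.0655])))
E
```

```text
[[0.5564 0.0989]
 [0.5959 0.0713]
 [0.5708 0.0282]]
[0.5591 0.0626] [-0.0011  0.0003 -0.0011]
[-0.0049  0.0334] 0.03379036755106249
[0.0346 0.0058] 0.035043738949904035
[ 0.0095 -0.0373] 0.03852428072953866
```

In the tool's units: 0.0015 m is 0.024, -0.001 m is -0.016.

Emit:
tcp_steps:
  motion: [-0.016,0.016,0.016,0,0,0,0.4,0,0,0.024,0,0,0,0.4,0,0,0,0,0,0,0.4]

```text
time_s: 9.72
tcp_pos: [0.5604, 0.0641, 0.0488]
orientation: [0.0, 0.995, 0.101, 0.0]
ft_force: [-0.5, -1.6, 2.3]
finger_gap: 0.651
grasp_force: 64.0
```

```bash
python3 go.py
```

```text
9.725 tcp [0.5604 0.0641 0.0488] x [0.9797 0.2003 0.0004] q [-0.3986  0.9571  0.3568  1.8957 -0.7592  0.4277 -0.8442] F [-0.4774 -1.6095  2.3102]
```

Emit:
tcp_steps:
  motion: [0,0,0,0,0,0,0.8,0,0,0,0,0,0,1,0,0,0,0,0,0,1,0,0,0,0,0,0,1]

```text
time_s: 10.22
tcp_pos: [0.5603, 0.0644, 0.0486]
orientation: [-0.0, 0.995, 0.101, -0.0]
ft_force: [-0.4, 0.6, -0.2]
finger_gap: 1.004
grasp_force: 0.0
```

Emit:
tcp_steps:
  motion: [0,0,-0.32,0,0,0,1,0,0,-0.48,0,0,0,1,0,0,-0.64,0,0,0,1,0,0,-0.64,0,0,0,1,0,0,0,0,0,0,1]

```text
time_s: 10.85
tcp_pos: [0.5622, 0.0641, 0.1814]
orientation: [0.0, 0.995, 0.101, 0.003]
ft_force: [0.0, 0.7, -0.6]
finger_gap: 0.999
grasp_force: 0.0
```

```bash
python3 go.py '[.6,-.12,.18]'; python3 snap.py w5
```

```text
10.85 tcp [0.5622 0.0641 0.1814] x [0.9797 0.2004 0.006 ] q [-0.5122  0.7731  0.5621  1.8416 -0.6149  0.7008 -0.9651] F [ 0.0197  0.6859 -0.5758]
to [ 0.6  -0.12  0.18] tool delta [0.0001 0.1879 0.0015]
```

View pics/w5.png

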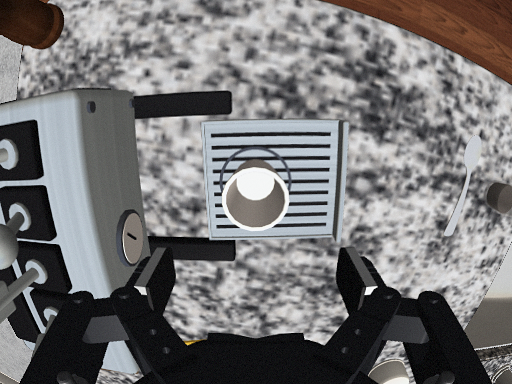

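The cup stands upright inside the ring: rim centre at about (255,198), ring columns 220–291, ring top row 146. The lip runs from (345,122) to (336,239). I'll check it in numbers.

```bash
python3 - <<'E'
from h import *
W=dict(np.load("pics/w5.npz"))
print("rim",atz(fray(W,(255,198)),.072))
P=np.array([atz(fray(W,p),.010)[:2] for p in[(220.5,180),(256,146.5),(291.5,180)]])
r=least_squares(lambda v:np.hypot(*(P-v).T)-.0375,[.56,.064]);print("ring",r.x,r.fun)
a,b=[atz(fray(W,p),.028) for p in[(348,122),(338,240)]];print("lip",a,b,(a+b)/2)
E
python3 go.py '[.5805+.205*.05,-.026-.979*.05,.18]'
```

```text
rim [0.5634 0.0648 0.072 ]
ring [0.5595 0.0629] [-0.0005  0.0001 -0.0005]
lip [ 0.6418 -0.0104  0.028 ] [ 0.5193 -0.0355  0.028 ] [ 0.5805 -0.0229  0.028 ]
10.9 tcp [0.5609 0.0644 0.1796] x [0.9797 0.2007 0.0025] q [-0.5116  0.7753  0.5599  1.8433 -0.6154  0.7002 -0.9647] F [0.0433 0.0741 0.1758]
to [ 0.5907 -0.075   0.18  ] tool delta [ 0.0013  0.1425 -0.0004]
```

Emit:
tcp_steps:
  motion: [0,0.752,0,0,0,0,1,0,0.768,0,0,0,0,1,0.016,0.768,0,0,0,0,0.5,0,0,0.64,0,0,0,0,0,0,0.64,0,0,0,0]

```text
time_s: 11.52
tcp_pos: [0.5893, -0.0761, 0.0964]
orientation: [-0.0, 0.995, 0.1, -0.001]
ft_force: [0.2, 0.4, -1.1]
finger_gap: 0.381
grasp_force: 0.0
```

Emit:
tcp_steps:
  motion: [0,0,0.64,0,0,0,0,0,0,0.4,0,0,0,0,0,0,0.16,0,0,0,0,0,0,0,0,0,0,0,0,0,0,0,0,0,0]

```text
time_s: 12.15
tcp_pos: [0.5905, -0.0758, 0.0244]
orientation: [0.0, 0.995, 0.101, 0.001]
ft_force: [0.1, 0.6, 0.2]
finger_gap: 0.002
grasp_force: 0.0
```

```bash
python3 go.py '[.5588,.0751,.025]'
```

```text
12.15 tcp [ 0.5905 -0.0758  0.0244] x [0.9797 0.2005 0.0013] q [-0.1412  1.0172  0.3453  1.8005 -0.7193  0.4519 -0.6563] F [0.0943 0.5523 0.1769]
to [0.5588 0.0751 0.025 ] tool delta [-0.0008 -0.1542 -0.0007]
```

In the tool's units: -0.01 m is -0.16, -0.008 m is -0.128.

Emit:
tcp_steps:
  motion: [0,-0.16,0,0,0,0,0,0,-0.16,0,0,0,0,0,0,-0.128,0,0,0,0,0,0,-0.096,0,0,0,0,0,0,-0.096,0,0,0,0,0]

```text
time_s: 12.78
tcp_pos: [0.5822, -0.0372, 0.0237]
orientation: [0.001, 0.995, 0.101, 0.0]
ft_force: [1.2, -1.7, -0.7]
finger_gap: -0.0
grasp_force: 1.3
```

Emit:
tcp_steps:
  motion: [0,-0.096,0,0,0,0,0,0,-0.096,0,0,0,0,0,0,-0.096,0,0,0,0,0,0,-0.096,0,0,0,0,0,0,-0.096,0,0,0,0,0]

```text
time_s: 13.4
tcp_pos: [0.5759, -0.0068, 0.0236]
orientation: [0.0, 0.995, 0.101, 0.0]
ft_force: [0.3, -1.3, 0.9]
finger_gap: 0.001
grasp_force: 1.7
```

Emit:
tcp_steps:
  motion: [0,-0.096,0,0,0,0,0,0,-0.096,0,0,0,0,0,0,-0.096,0,0,0,0,0,0,-0.096,0,0,0,0,0,0,-0.096,0,0,0,0,0]

```text
time_s: 14.02
tcp_pos: [0.5698, 0.0227, 0.0236]
orientation: [0.0, 0.995, 0.101, 0.0]
ft_force: [1.4, -3.3, 1.1]
finger_gap: -0.003
grasp_force: 1.9
```

```bash
python3 go.py '[.5588,.0751,.025]'
```

```text
14.025 tcp [0.5698 0.0227 0.0236] x [0.9797 0.2004 0.0001] q [-0.3075  1.0011  0.3294  1.8764 -0.7815  0.397  -0.7532] F [ 1.4317 -3.3064  1.0766]
to [0.5588 0.0751 0.025 ] tool delta [-0.0003 -0.0536 -0.0014]
```

In the tool's units: -0.006 m is -0.096.

Emit:
tcp_steps:
  motion: [0,-0.096,0,0,0,0,0,0,-0.096,0,0,0,0,0,0,-0.096,0,0,0,0,0,0,-0.096,0,0,0,0,0,0,-0.096,0,0,0,0,0]

```text
time_s: 14.65
tcp_pos: [0.5638, 0.0521, 0.0236]
orientation: [0.0, 0.995, 0.101, 0.0]
ft_force: [0.9, -4.0, 0.3]
finger_gap: 0.005
grasp_force: 2.1
```

Emit:
tcp_steps:
  motion: [0,-0.08,0,0,0,0,0,0,-0.064,0,0,0,0,0,0,-0.048,0,0,0,0,0,0,-0.032,0,0,0,0,0,0,-0.016,0,0,0,0,0]

```text
time_s: 15.28
tcp_pos: [0.5609, 0.0664, 0.0236]
orientation: [0.0, 0.995, 0.101, 0.0]
ft_force: [0.2, -4.3, 1.5]
finger_gap: -0.004
grasp_force: 2.2
```

Emit:
tcp_steps:
  motion: [0,-0.032,0,0,0,0,0,0,-0.016,0,0,0,0,0]

```text
time_s: 15.52
tcp_pos: [0.5602, 0.0694, 0.0236]
orientation: [-0.0, 0.995, 0.101, 0.0]
ft_force: [0.4, -3.8, 0.7]
finger_gap: 0.0
grasp_force: 2.2
```

Emit:
tcp_steps:
  motion: [0,-0.032,0,0,0,0,0,0,-0.016,0,0,0,0,0]

```text
time_s: 15.78
tcp_pos: [0.5596, 0.0725, 0.0236]
orientation: [-0.0, 0.995, 0.101, 0.0]
ft_force: [0.8, -5.2, 1.5]
finger_gap: -0.0
grasp_force: 2.2
```

```bash
python3 go.py
```

```text
15.775 tcp [0.5596 0.0725 0.0236] x [0.9797 0.2005 0.    ] q [-0.3992  0.9985  0.3312  1.8946 -0.8098  0.3872 -0.8125] F [ 0.8184 -5.2353  1.4971]
```

Emit:
tcp_steps:
  motion: [0,-0.016,0,0,0,0,0,0,-0.016,0,0,0,0,0]

```text
time_s: 16.02
tcp_pos: [0.5595, 0.0733, 0.0236]
orientation: [0.001, 0.995, 0.1, 0.0]
ft_force: [1.5, -7.0, 1.0]
finger_gap: -0.001
grasp_force: 3.6
```

Emit:
tcp_steps:
  motion: [0,-0.016,0,0,0,0,0,0,-0.016,0,0,0,0,0]

```text
time_s: 16.27
tcp_pos: [0.5591, 0.0734, 0.0237]
orientation: [0.002, 0.995, 0.1, 0.0]
ft_force: [0.7, -10.0, 2.3]
finger_gap: -0.001
grasp_force: 4.9
```

Emit:
tcp_steps:
  motion: [0,-0.016,0,0,0,0,0,0,-0.016,0,0,0,0,0]
  only: "tcp|force"

```text
tcp_pos: [0.5588, 0.0735, 0.0237]
ft_force: [0.7, -12.4, 1.6]
grasp_force: 6.4
```

The tray is against its stop: no motion, force rising, and TCP y is 2 mm from the prediction. I'll back off and rise.

Units first: shifts go in shares of 62.5 mm and turns go in units of 0.05 rad. So -0.06 m is -0.96, 0.03 m is 0.48.

Emit:
tcp_steps:
  motion: [0,0.16,0,0,0,0,0,0,0.48,0,0,0,0,0,0,0.48,-0.16,0,0,0,0,0,0,-0.96,0,0,0,0,0,0,-0.96,0,0,0,0]

```text
time_s: 17.15
tcp_pos: [0.5714, 0.0115, 0.1541]
orientation: [-0.002, 0.995, 0.101, -0.002]
ft_force: [1.4, -0.6, -0.7]
finger_gap: 0.001
grasp_force: 0.0
```

Emit:
tcp_steps:
  motion: [0,0,-0.96,0,0,0,0,0,0,-0.8,0,0,0,0,0,0,0,0,0,0,0,0,0,0,0,0,0,0]

```text
time_s: 17.65
tcp_pos: [0.5715, 0.0116, 0.2625]
orientation: [-0.001, 0.995, 0.102, -0.001]
ft_force: [-0.0, 0.1, -0.7]
finger_gap: -0.001
grasp_force: 0.0
```

```bash
python3 go.py '[.4781,.123,.27]' '[.5786,.143,.27]'
```

```text
17.65 tcp [0.5715 0.0116 0.2625] x [ 0.9792  0.2027 -0.0022] q [-0.4686  0.6861  0.6605  1.7369 -0.5207  0.9039 -0.9519] F [-0.0161  0.0822 -0.7494]
to [0.4781 0.123  0.27  ] tool delta [-0.0689 -0.1281 -0.0069]
to [0.5786 0.143  0.27  ] tool delta [ 0.0336 -0.1273 -0.0072]
```

In the tool's units: -0.045 m is -0.72, -0.043 m is -0.688.

Emit:
tcp_steps:
  motion: [-0.368,-0.64,-0.128,0,0,0,0,-0.368,-0.688,0,0,0,0,0,-0.368,-0.72,0,0,0,0,0,0,0,0,0,0,0,0,0,0,0.32,0,0,0,0]

```text
time_s: 18.27
tcp_pos: [0.4793, 0.1219, 0.2509]
orientation: [-0.0, 0.995, 0.102, 0.0]
ft_force: [0.5, -1.0, 0.8]
finger_gap: 0.001
grasp_force: 0.0
```

Emit:
tcp_steps:
  motion: [0,0,0.288,0,0,0,0,0,0,0,0,0,0,0]

```text
time_s: 18.52
tcp_pos: [0.4779, 0.1207, 0.2317]
orientation: [0.0, 0.995, 0.1, -0.003]
ft_force: [0.5, -1.0, -0.4]
finger_gap: 0.002
grasp_force: 0.0
```

```bash
python3 go.py '[.4781,.123,.231]' '[.4781-.204*.047,.123+.979*.047,.231]'
```

```text
18.525 tcp [0.4779 0.1207 0.2317] x [ 0.9798  0.1998 -0.0051] q [-0.7332  0.6338  0.6517  1.9955 -0.5828  0.7103 -1.0861] F [ 0.4566 -0.9634 -0.3936]
to [0.4781 0.123  0.231 ] tool delta [ 0.0006 -0.0023  0.0007]
to [0.4685 0.169  0.231 ] tool delta [ 0.0004 -0.0493  0.0006]
```

Emit:
tcp_steps:
  motion: [0,-0.16,0,0,0,0,0,0,-0.16,0,0,0,0,0,0,-0.128,0,0,0,0,0,0,-0.128,0,0,0,0,0,0,-0.096,0,0,0,0,0]

```text
time_s: 19.15
tcp_pos: [0.4708, 0.1633, 0.2337]
orientation: [-0.0, 0.995, 0.101, 0.0]
ft_force: [1.5, -1.4, 0.5]
finger_gap: -0.001
grasp_force: 1.0
```

Emit:
tcp_steps:
  motion: [0,-0.048,0,0,0,0,0,0,-0.032,0,0,0,0,0]

```text
time_s: 19.4
tcp_pos: [0.47, 0.1665, 0.2335]
orientation: [0.001, 0.995, 0.101, 0.0]
ft_force: [2.9, -5.2, -1.7]
finger_gap: -0.001
grasp_force: 2.8
```

Emit:
tcp_steps:
  motion: [0,-0.016,0,0,0,0,0,0,-0.016,0,0,0,0,0]

```text
time_s: 19.65
tcp_pos: [0.4699, 0.1668, 0.2335]
orientation: [0.002, 0.995, 0.1, 0.0]
ft_force: [2.9, -7.5, -3.0]
finger_gap: -0.002
grasp_force: 4.0
```

Emit:
tcp_steps:
  motion: [0,-0.016,0,0,0,0,0,0,-0.016,0,0,0,0,0]

```text
time_s: 19.9
tcp_pos: [0.4698, 0.1671, 0.2336]
orientation: [0.003, 0.995, 0.099, 0.001]
ft_force: [3.4, -10.6, -2.1]
finger_gap: -0.001
grasp_force: 5.7
```

Near ball is at its stop (10 N, no motion). I'll back off and go to the far ball.

Emit:
tcp_steps:
  motion: [0,0.16,0,0,0,0,0,0,0.4,0,0,0,0,0,0,0.32,-0.32,0,0,0,0,0,0,-0.32,0,0,0,0,0,0,0,0,0,0,0]

```text
time_s: 20.52
tcp_pos: [0.4804, 0.1178, 0.2744]
orientation: [-0.001, 0.995, 0.101, 0.001]
ft_force: [0.6, 0.0, 0.3]
finger_gap: -0.001
grasp_force: 0.0
```

```bash
python3 go.py '[.5786,.141,.275]'
```

```text
20.525 tcp [0.4804 0.1178 0.2744] x [0.9797 0.2006 0.0019] q [-0.769   0.5765  0.7149  1.9458 -0.5198  0.8083 -1.1329] F [0.648  0.033  0.3436]
to [0.5786 0.141  0.275 ] tool delta [ 0.1008 -0.0031 -0.0004]
```

Emit:
tcp_steps:
  motion: [0.8,-0.016,0,0,0,0,0,0.816,-0.016,0,0,0,0,0,0,0,0,0,0,0,0,0,0,0.32,0,0,0,0,0,0,0.352,0,0,0,0]

```text
time_s: 21.15
tcp_pos: [0.5769, 0.1399, 0.2302]
orientation: [-0.001, 0.995, 0.101, -0.001]
ft_force: [-0.3, -0.4, -0.5]
finger_gap: -0.001
grasp_force: 0.0
```

Emit:
tcp_steps:
  motion: [0,0,0,0,0,0,0]

```text
time_s: 21.28
tcp_pos: [0.5758, 0.1399, 0.2294]
orientation: [-0.0, 0.995, 0.101, -0.003]
ft_force: [0.6, -0.3, -0.2]
finger_gap: 0.004
grasp_force: 0.0
```

```bash
python3 go.py '[.5786,.141,.232]' '[.5786-.204*.045,.143+.979*.045,.232]'
```

```text
21.275 tcp [0.5758 0.1399 0.2294] x [ 0.9796  0.2007 -0.0061] q [-0.6688  0.7601  0.6553  1.7072 -0.5762  0.8827 -1.1352] F [ 0.6002 -0.2679 -0.1683]
to [0.5786 0.141  0.232 ] tool delta [ 0.003  -0.0005 -0.0026]
to [0.5694 0.1871 0.232 ] tool delta [ 0.0032 -0.0474 -0.0025]
```

In the tool's units: -0.01 m is -0.16, -0.008 m is -0.128.

Emit:
tcp_steps:
  motion: [0.032,-0.128,-0.032,0,0,0,0,0,-0.16,0,0,0,0,0,0,-0.128,0,0,0,0,0,0,-0.128,0,0,0,0,0,0,-0.096,0,0,0,0,0]

```text
time_s: 21.9
tcp_pos: [0.5724, 0.1802, 0.2338]
orientation: [-0.0, 0.995, 0.101, 0.0]
ft_force: [0.3, -1.5, 1.2]
finger_gap: -0.001
grasp_force: 1.0
```

Emit:
tcp_steps:
  motion: [0,-0.048,0,0,0,0,0,0,-0.032,0,0,0,0,0]

```text
time_s: 22.15
tcp_pos: [0.5713, 0.1844, 0.2334]
orientation: [-0.0, 0.995, 0.101, -0.0]
ft_force: [1.2, -0.9, 0.5]
finger_gap: 0.001
grasp_force: 0.8
```

Emit:
tcp_steps:
  motion: [0,-0.016,0,0,0,0,0,0,-0.016,0,0,0,0,0]

```text
time_s: 22.4
tcp_pos: [0.571, 0.1857, 0.2334]
orientation: [0.0, 0.995, 0.101, -0.0]
ft_force: [0.7, -2.0, -0.4]
finger_gap: -0.002
grasp_force: 0.9
```

Emit:
tcp_steps:
  motion: [0,-0.016,0,0,0,0,0,0,-0.016,0,0,0,0,0]

```text
time_s: 22.65
tcp_pos: [0.5706, 0.1872, 0.2334]
orientation: [0.0, 0.995, 0.101, -0.0]
ft_force: [0.6, -2.4, -2.2]
finger_gap: -0.001
grasp_force: 1.9
```

Emit:
tcp_steps:
  motion: [0,-0.016,0,0,0,0,0,0,-0.016,0,0,0,0,0]

```text
time_s: 22.9
tcp_pos: [0.5705, 0.1876, 0.2335]
orientation: [0.002, 0.995, 0.1, -0.0]
ft_force: [1.4, -6.9, -3.0]
finger_gap: -0.001
grasp_force: 3.6
```

Emit:
tcp_steps:
  motion: [0,-0.016,0,0,0,0,0,0,-0.016,0,0,0,0,0]

```text
time_s: 23.15
tcp_pos: [0.5704, 0.1879, 0.2335]
orientation: [0.003, 0.995, 0.099, 0.0]
ft_force: [2.2, -10.5, -3.5]
finger_gap: -0.003
grasp_force: 5.0
```

Emit:
tcp_steps:
  motion: [0,0.16,0,0,0,0,0,0,0.4,0,0,0,0,0,0,0.32,-0.4,0,0,0,0,0,0.8,-0.48,0,0,0,0,0,0.96,0,0,0,0,0]

```text
time_s: 23.78
tcp_pos: [0.6048, 0.0311, 0.2911]
orientation: [-0.001, 0.995, 0.103, 0.003]
ft_force: [0.8, -0.6, -0.3]
finger_gap: -0.002
grasp_force: 0.0
```

Emit:
tcp_steps:
  motion: [0,0.96,0,0,0,0,0,0,0.96,0.32,0,0,0,0,0,0.16,0.8,0,0,0,0,0,0,0,0,0,0,0,0,0,0,0,0,0,0]

```text
time_s: 24.4
tcp_pos: [0.6298, -0.0949, 0.22]
orientation: [-0.001, 0.995, 0.102, 0.001]
ft_force: [0.5, -0.5, 0.6]
finger_gap: 0.0
grasp_force: 0.0
```

```bash
python3 snap.py w6; python3 - <<'E'
import cv2,numpy as np
from workcell import env
w=cv2.imread("pics/w6.png");t=env.get_image("top")["color"][:,:,::-1];s=env.get_image("side")["color"][:,:,::-1]
r=lambda a,x,y:cv2.resize(np.ascontiguousarray(a),(x,y),interpolation=cv2.INTER_CUBIC)
cv2.imwrite("pics/fin.png",np.vstack([np.hstack([r(w[:,:256],400,600)[:300],r(t[150:240,170:290],400,300)]),np.hstack([r(w[:,:256],400,600)[300:],r(s[155:245,180:300],400,300)])]))
E
```

```text
(no output)
```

View pics/fin.png

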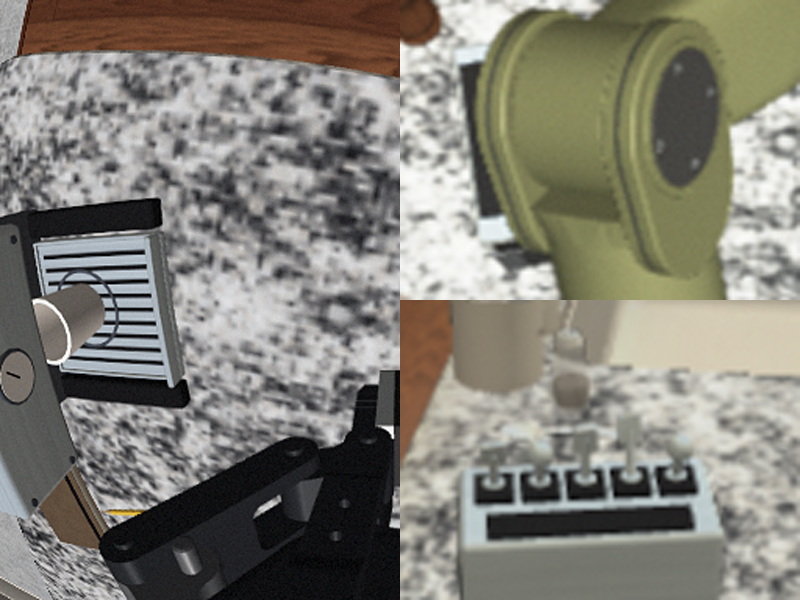

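The last picture shows the tray lip in line with the runner ends, (161,212) to (187,395), and the cup upright on the ring at about (75,320). Both balls now lean back, at about (540,450) and (685,445), and the flats are unchanged. Handing in.

```bash
python3 -c "
from workcell import env
print(env.close_job())"
```

```text
the job is handed in; nothing more can be done
None
```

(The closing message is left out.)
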